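# Pack the proof-reading box

## Task

Put the proof-reading kit back into its birch box: stand the magnifier in the round well and lay the eraser flat in the cross-shaped pocket, then fit the lift-out tray over them so that its flange lies down on the rim all round, and last lay the thick felt marker in the tray's two pen rests. Put the magnifier down rather than dropping it, carry the tray empty, and leave the ink bottle, the wooden printing block and the ball pen where they are: they are not part of the kit.

Things in the scene. Friction and masses are not known exactly. Their poses are not given: they have to be found in the camera images.
- proof_box: Open birch box with brass corners, fixed, left or right of the tray. 190 (own x, roughly along world x) x 140 (y) x 64 high, walls 6, inside 178 x 128. Origin: centre of its underside on the table; z up. Two inserts of grey felt on birch (88 x 126, tops 16 mm over the table) lie in it side by side along x, in either order, centres 44.5 mm from the middle.
- round_well (a point): Centre of the floor of the round well in one insert: 54 mm across, 8 deep, floor 8 mm over the table; axes as the box. From here 64 mm to each long wall of the box, 44.5 mm to the nearer end wall, which stand 48 mm above the felt.
- eraser_pocket (a point): Centre of the floor of the cross-shaped pocket in the other insert, 8 deep, floor 8 mm over the table; axes as the box. Eraser recess 62 along the box's x by 36 along y, crossed by a finger notch 34 along x by 100 along y, same depth. The eraser lies along the box's x; the fingers close along y. Walls as at the round well.
- pen_tray: Loose birch tray, 0.16 kg: tub 166 (own x) x 116 (y), 10 deep under a flange 190 x 140 x 5. Origin: centre of the tub's underside; z up. Seated on the box's rim: origin 54 mm over the table, over the box's middle, long sides parallel, 6 mm play, either way round. Handle: dark bar along x centred at own (0, +38), 10 thick in y, 70 long, 26 to 46 above the origin; pinch it across y.
- loupe: Standing magnifier, a short black ribbed cylinder with a glass dome, 42 mm across, 43 high, 0.07 kg; narrower waist in the middle, widest ring near the top; grasp round the upper ring, any yaw. Origin: centre of its foot; z up.
- eraser: Worn white eraser in a dark green card sleeve, 22 (own x) x 50 (own y) x 12 high, lying flat. Origin: centre of its underside; z up.
- marker_mid (a point): Middle, on the axis, of the thick marker (white barrel, black cap; 18 thick, 131 long); lies on the table, axis 9 mm up; own y along it. Pen rests: two dark notched blocks at tray x = +-46, notches 30 wide at tray y = -14; laid there along tray x, this point is 15 mm above the tray's origin. Space there: 47 mm to the handle, 40 to the tub's wall (15 high): open at most 50 mm.
- ink_bottle: Look-alike of the magnifier, not to be moved: dark squat ink bottle 53 x 52 x 60 high with a black cap. Origin: centre of its foot.
- wood_letter: Look-alike of the eraser, not to be moved: brown wooden printing block 52 (own x) x 32 (own y) x 23 high with a raised black letter. Origin: centre of its underside.
- ball_pen: Look-alike of the marker, not to be moved: thin black ball pen 145 (own y) x 12 x 9 high, lying on the table. Origin: centre of its underside.
There are look-alikes about, which are no part of the job. Leave any blue look-alike of the eraser alone. There is more than one size of the part that bears marker_mid; the job needs the smaller.

How it is judged:
By the outcome, as a careful person would: the job done as asked, in the order asked, and still so for the second after the job is handed in, with the robot touching nothing.
It also fails if it takes over 109 s, if anything falls off the work surface, if the arm or the gripper's body presses on something with over 40 N, if the wrist force passes 120 N, or if a joint passes its speed limit or range.

## Robot

A 6-joint arm with a two-finger parallel gripper is mounted at the origin on the work surface; the furniture and walls round the work are solid. World frame = base frame: x ahead of the robot, y to its left, z up, the work surface at z = 0. Lengths are in m, angles in degrees, forces in N, time in s.
With the tool pointing down it reaches from about 0.3 to 0.75 m from the base axis. Payload 8.5 kg.
Tool frame: the origin (TCP) lies between the finger pads; the fingertips stand 17 mm ahead of it and the grasp point (between the pads) lies 2 mm behind it; z points along the fingers, y is the direction in which the jaws open and shut (so a half turn about z gives the same grasp; the last joint's range is limited). The gripper opens to 85 mm and grips with 20 to 120 N. Pads are 22 mm wide; open, the fingers measure 114 mm over their backs; the gripper's body (76 mm by 85 mm) begins 54 mm behind the grasp point. The pads swing forward as they close: fully open they stand 13 mm farther back than shut.
Start: joints at [-80.059, 21.807, 74.336, -0, 83.858, -12.336], TCP at [0.208, -0.509, 0.248] pointing down, gripper open.
Joint ranges: [-178.18, 178.18], [-50.72, 133.34], [12.68, 142.11], [-81.47, 261.47], [9.98, 163.14], [-165.26, 165.26]. Speed limits (degrees/s): [136.94, 136.94, 180, 180, 180, 180].

## Interface

Orientations are given as a 3x3 rotation matrix whose columns are the frame's x, y, z axes.
In Python, from rig import readout, eyes, env gives the robot as it stands.
- The arm moves only by the tool arm_command, never from a script. Its argument "rows" is text: rows parted by semicolons, each of 7 numbers parted by spaces: the closure, from 0 (fully open) to 1 (shut), then the shift along the tool's x, y, z in mm, then the turn, a rotation vector about the tool's x, y, z in degrees. In form: grip dx dy dz rx ry rz; .... A call has 1 to 5 rows; each row shifts and turns the commanded pose from where the row before left it, along the tool's axes as they then stand; what a row does not reach is not made up. A row lasts 1/12 s, in which the tool goes at most 41.7 mm and 7.16 degrees, less where a joint would pass 70% of its speed; a pose out of reach is approached as far as the arm can. A call with a gripper value outside its range is refused whole. The fingers move at their own pace and stop on an object; "squeeze" is the grip in N (left out, the last holds). Time passes only in rows, so rows that do not move let the fingers close. It gives the time, the measured TCP pose, the force and the opening at its end, in the units of the state.
- readout.observe(): the state, without advancing time (a new reading comes with each control period).
- eyes.get_image(name): name is "scene" or "top" or "wrist"; returns the picture (400x640x3 uint8, red, green, blue); there is no depth.
- eyes.camera_model(name): a dict with "mtx" (3x3 intrinsics, pixels), "k1" (the pictures are not rectified: a ray, as slopes to the right and down, at radius r is drawn at 1 + k1 r^2 times it, then the intrinsics apply), "view" (4x4, takes a point from world to camera coordinates). Camera axes: x right, y up, looking along -z (the intrinsics and any distortion apply to the point x, -y, -z); pixel columns grow to the right and rows downward; lengths in m; the calibration is good to about 2 mm. A picture is of the moment at which its call begins: read the wrist's pose just before it. camera_model takes no time and is no camera call; for the wrist camera it gives the pose at the moment of the call.
- env.close_job(): hands the job in, once; it reports no verdict.
The state is a dict: "time_s": time; "q": joint angles; "qvel": joint speeds; "joint_efforts": joint torques, N m; "position": TCP position; "tool_rot": TCP orientation; "ft_force": force on the tool from outside, world axes, zero at the start; "wrist_torque": the same for the moment, N m; "grip_width": finger opening in m.
Only numpy, scipy, OpenCV 4.12 (cv2) and the standard library are available. Lean on these libraries where they do the work, as an engineer would, in place of code of your own. Each camera call takes 0.05 s, during which the arm holds its last target. There are 200 camera calls.

## Working session

There is one attempt and no reset: what is moved stays moved. The work goes in short steps, Python scripts to look and compute and a tool call to move; the robot and the scene stay as the last step left them, time stands still between calls to the robot, and variables do not carry over. Pictures are saved under pics/ and viewed, about 12 in all and at most 16, crops included, and the job is handed in when it is done.

Besides the shell and the picture viewer there is one more tool, called after "Request:" as a command line: name --argument value ..., lists and objects as JSON in quotes. arm_command: Moves the arm, as the interface text tells. Its arguments: {"type":"object","properties":{"rows":{"type":"string"},"squeeze":{"type":"number"}},"required":["rows"]}

```bash
ls; mkdir -p pics; cat > h.py <<'E'
import numpy as np, cv2
from rig import readout, eyes, env
def grab(n,f=None):
    im=eyes.get_image(n); m=eyes.camera_model(n)
    if f: cv2.imwrite('pics/'+f,im[:,:,::-1])
    return im,m
def ray(m,uv):
    K=np.array(m['mtx']);k=m['k1'];V=np.array(m['view'])
    d=np.array([[(uv[0]-K[0,2])/K[0,0],(uv[1]-K[1,2])/K[1,1]]]);s=d[0].copy();p=d[0]
    for _ in range(30): s=p/(1+k*(s@s))
    R=V[:3,:3]; return -R.T@V[:3,3], R.T@np.array([s[0],-s[1],-1])
def onz(m,uv,z):
    c,d=ray(m,uv); return (c+d*(z-c[2])/d[2])
def proj(m,P):
    K=np.array(m['mtx']);V=np.array(m['view']);p=V[:3,:3]@np.array(P)+V[:3,3]
    s=np.array([p[0],-p[1]])/-p[2]; s=s*(1+m['k1']*(s@s)); return K[0,0]*s[0]+K[0,2],K[1,1]*s[1]+K[1,2]
E
python3 - <<'E'
from h import *
print(readout.observe())
for n in('scene','top','wrist'):
    im,m=grab(n,n+'0.png'); print(n,m)
E
```

```text
pics
{'time_s': 0.0, 'q': array([-8.00598910e+01,  2.18419319e+01,  7.43861738e+01, -1.05877018e-03,
        8.38592070e+01, -1.23344904e+01]), 'qvel': array([ 0.05464283, -0.09438881,  0.07413837, -0.1164894 , -0.01169469,
        0.06816484]), 'joint_efforts': array([-2.37143986e-04, -4.48463452e+01, -2.31281233e+01, -1.17721388e-04,
        4.74688306e-03,  5.49489798e-06]), 'position': array([ 0.20843071, -0.50867223,  0.24769458]), 'tool_rot': array([[ 9.25377138e-01,  3.79047587e-01, -2.81149960e-04],
       [ 3.79047566e-01, -9.25375977e-01,  1.49784813e-03],
       [ 3.07586299e-04, -1.49264362e-03, -9.99998839e-01]]), 'ft_force': array([-0.26479797,  0.10973395, -0.17409988]), 'wrist_torque': array([-0.00075285, -0.02569808,  0.04103129]), 'grip_width': 0.08534736267314265}
scene {'mtx': array([[395.62324996,   0.        , 316.97955321],
       [  0.        , 395.62324996, 204.93078735],
       [  0.        ,   0.        ,   1.        ]]), 'k1': -0.07200251174408133, 'view': array([[-0.75987935, -0.65001325,  0.00813337,  0.37384835],
       [ 0.25639428, -0.2881861 ,  0.922
[... 438 characters left out ...]
58,  0.11454825, -0.45611544],
       [-0.11431079,  0.01028145,  0.99339183, -1.12748673],
       [ 0.        ,  0.        ,  0.        ,  1.        ]])}
wrist {'mtx': array([[278.50424382,   0.        , 314.90513297],
       [  0.        , 278.50424382, 202.52014955],
       [  0.        ,   0.        ,   1.        ]]), 'k1': -0.0403001111683956, 'view': array([[ 3.78848361e-01, -9.25458436e-01, -7.76504045e-04,
        -5.49607366e-01],
       [ 8.81846417e-01,  3.61249500e-01, -3.03060549e-01,
         4.03030191e-02],
       [ 2.80750453e-01,  1.14129235e-01,  9.52970986e-01,
        -3.80960710e-01],
       [ 0.00000000e+00,  0.00000000e+00,  0.00000000e+00,
         1.00000000e+00]])}
```

View pics/top0.png

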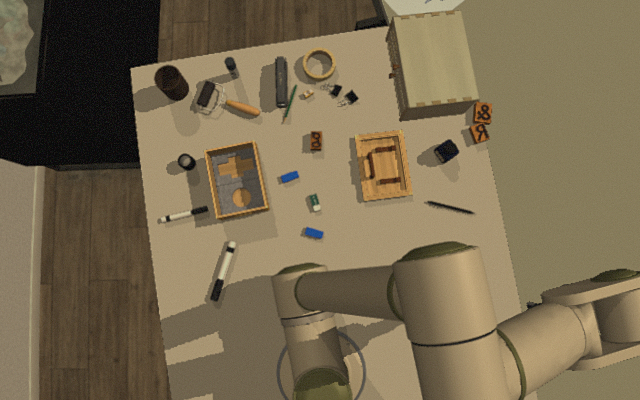

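View pics/scene0.png

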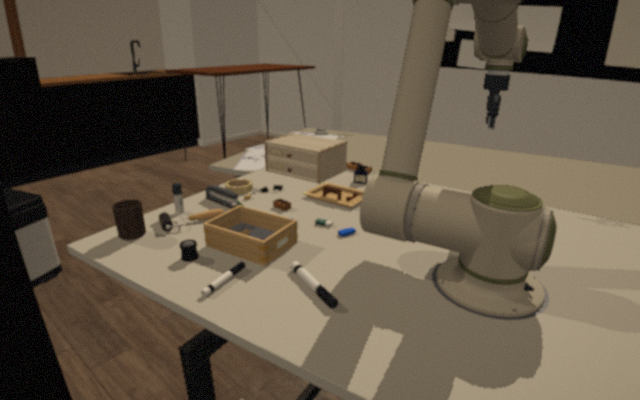

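The top view shows the box at (238,180) and the tray at (383,166). The loupe is at (187,161), the green-sleeved eraser at (315,203), and the two markers at (184,215) and (224,270). Next I'll get enlarged crops and rough positions.

```bash
cat > crop.py <<'E'
E
python3 - <<'E'
from h import *
im=cv2.imread('pics/top0.png'); m=eyes.camera_model('top')
cv2.imwrite('pics/c1.png',np.hstack([cv2.resize(im[125:310,150:330],None,fx=3,fy=3,interpolation=cv2.INTER_CUBIC)[:, :],])[:560])
cv2.imwrite('pics/c2.png',cv2.resize(im[120:225,270:490],None,fx=3.5,fy=3.5,interpolation=cv2.INTER_CUBIC))
for n,uv,z in [('box',(238,180),.064),('tray',(383,166),.015),('loupe',(187,161),.04),('eraser',(315,203),.012),('mA1',(160,221),.009),('mA2',(207,209),.009),('mB1',(232,243),.009),('mB2',(215,299),.009)]:
    print(n,onz(m,uv,z).round(4))
E
```

```text
box [0.5253 0.2083 0.064 ]
tray [ 0.5634 -0.1911  0.015 ]
loupe [0.5871 0.3545 0.04  ]
eraser [0.4639 0.0032 0.012 ]
mA1 [0.4252 0.4391 0.009 ]
mA2 [0.4555 0.3059 0.009 ]
mB1 [0.3589 0.236  0.009 ]
mB2 [0.2068 0.2843 0.009 ]
```

View pics/c1.png

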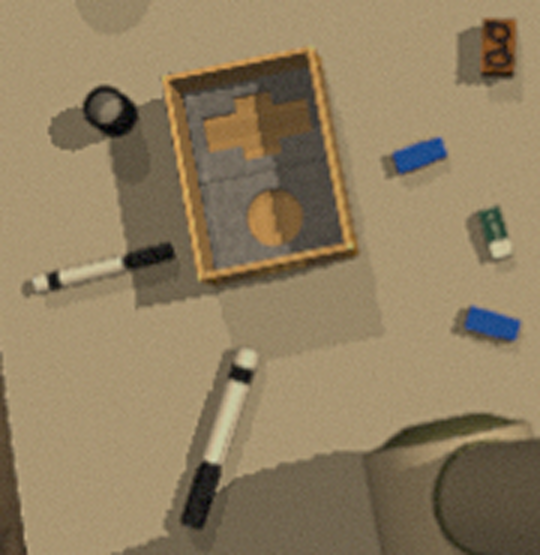

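View pics/c2.png

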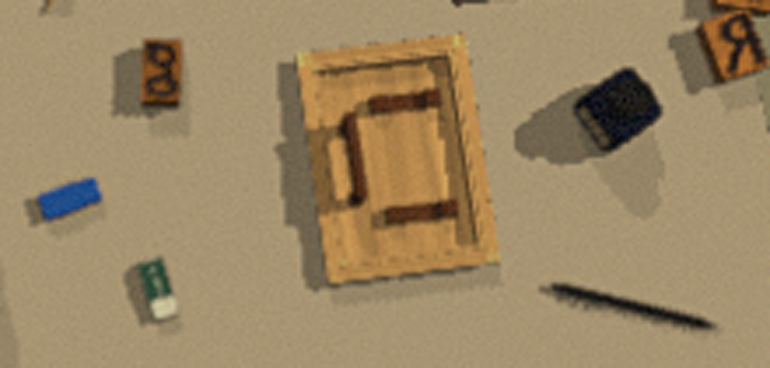

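The top crop gives the box corners and puts the cross pocket on the far (+x) side with the round well nearer. The eraser is the green and white piece at (315,203). The tray's handle is on its +y (left) side. Marker A is about 135 mm long and B about 160 mm, so A is the one to use.

```bash
python3 - <<'E'
from h import *
m=eyes.camera_model('top')
def rect(cs,o,s,z):
    P=np.array([onz(m,(o[0]+x/s,o[1]+y/s),z)[:2] for x,y in cs]) # TL TR BR BL
    c=P.mean(0); ex=(P[0]+P[1]-P[2]-P[3])/2; ey=(P[0]+P[3]-P[1]-P[2])/2
    a=np.degrees(np.arctan2(ex[1],ex[0])); b=np.degrees(np.arctan2(ey[1],ey[0]))-90
    print(c.round(4),np.linalg.norm(ex).round(3),np.linalg.norm(ey).round(3),a.round(2),b.round(2))
rect([(165,78),(312,50),(355,248),(205,282)],(150,125),3,.064)
rect([(297,55),(462,37),(497,262),(330,283)],(270,120),3.5,.015)
for n,uv,z in [('well',(275,218),.012),('cross',(258,126),.012),('loupe',(110,110),.036),('mk',(102,268),.009)]:
    print(n,onz(m,(150+uv[0]/3,125+uv[1]/3),z).round(4))
w=eyes.camera_model('wrist');V=w['view'];o=readout.observe();c=-V[:3,:3].T@V[:3,3]
print('cam in tool',o['tool_rot'].T@(c-o['position']),o['tool_rot'].T@V[:3,:3].T)
print('loupe tool shift',o['tool_rot'].T@(np.array([.587,.3545,.248])-o['position']))
E
```

```text
[0.5269 0.2129] 0.187 0.136 11.3 10.32
[ 0.5658 -0.1922] 0.187 0.136 5.71 5.4
well [0.4844 0.2077 0.012 ]
cross [0.5721 0.2232 0.012 ]
loupe [0.5862 0.3566 0.036 ]
mk [0.4422 0.3709 0.009 ]
cam in tool [ 7.68783251e-02 -1.89552573e-05 -1.26936558e-01] [[-2.76485592e-04  9.52902545e-01  3.03276545e-01]
 [ 9.99999931e-01  3.38136516e-04 -1.50771875e-04]
 [-2.46219778e-04  3.03276482e-01 -9.52902574e-01]]
loupe tool shift [ 0.67753014 -0.65531247  0.00070187]
```

Request:
arm_command --rows "0.25 0 0 0 0 0 5.75; 0.25 0 0 0 0 0 5.75; 0.25 24 -34 0 0 0 0; 0.25 24 -34 0 0 0 0; 0.25 24 -34 0 0 0 0"

```text
time_s: 0.57
position: [0.2602, -0.3938, 0.2477]
tool_rot: [[0.983, 0.186, -0.0], [0.186, -0.983, 0.001], [-0.0, -0.001, -1.0]]
ft_force: [0.4, -0.8, 0.4]
grip_width: 0.0638
```

Request:
arm_command --rows "0.25 24 -34 0 0 0 0; 0.25 24 -34 0 0 0 0; 0.25 24 -34 0 0 0 0; 0.25 24 -34 0 0 0 0; 0.25 24 -34 0 0 0 0"

```text
time_s: 0.98
position: [0.3465, -0.2039, 0.2483]
tool_rot: [[0.982, 0.186, 0.0], [0.186, -0.982, 0.0], [0.0, -0.0, -1.0]]
ft_force: [1.5, -0.4, 0.8]
grip_width: 0.064
```

Request:
arm_command --rows "0.25 24 -34 0 0 0 0; 0.25 24 -34 0 0 0 0; 0.25 24 -34 0 0 0 0; 0.25 24 -34 0 0 0 0; 0.25 24 -34 0 0 0 0"

```text
time_s: 1.4
position: [0.4326, -0.0142, 0.2484]
tool_rot: [[0.982, 0.187, 0.0], [0.187, -0.982, -0.0], [0.0, 0.0, -1.0]]
ft_force: [1.1, -1.5, 0.2]
grip_width: 0.0639
```

Request:
arm_command --rows "0.25 24 -34 0 0 0 0; 0.25 24 -34 0 0 0 0; 0.25 24 -34 0 0 0 0; 0.25 24 -34 0 0 0 0; 0.25 24 -34 0 0 0 0"

```text
time_s: 1.82
position: [0.5187, 0.1753, 0.2481]
tool_rot: [[0.982, 0.187, -0.0], [0.187, -0.982, -0.0], [-0.0, 0.0, -1.0]]
ft_force: [0.7, -0.1, 1.1]
grip_width: 0.0642
```

```bash
python3 - <<'E'
from h import *
im,m=grab('wrist','box1.png'); np.save('box1.npy',m,allow_pickle=True); o=readout.observe(); print(o['position'],o['qvel'].round(2))
E
```

```text
[0.52045249 0.18053416 0.2475556 ] [-5.23 -3.14  6.91 -0.9  -2.16 -8.74]
```

View pics/box1.png

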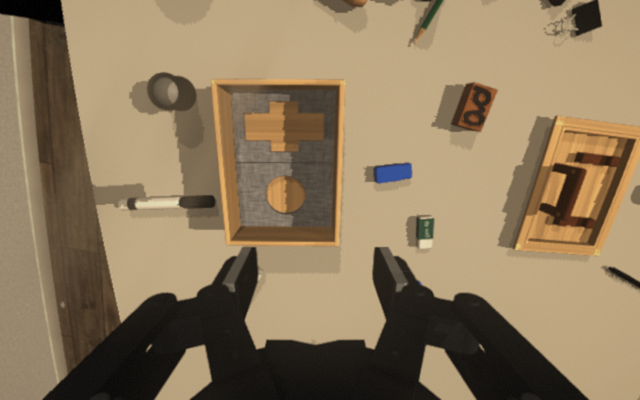

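Request:
arm_command --rows "0.25 20 -33 0 0 0 0; 0.25 20 -33 0 0 0 0; 0.25 20 -33 0 0 0 0; 0.25 20 -33 0 0 0 0; 0.25 17 -28 40 0 0 0"

```text
time_s: 2.28
position: [0.5837, 0.3461, 0.2211]
tool_rot: [[0.982, 0.189, 0.011], [0.189, -0.982, 0.004], [0.011, -0.002, -1.0]]
ft_force: [1.2, 0.8, 1.4]
grip_width: 0.0641
```

Request:
arm_command --rows "0.25 0 0 30 0 0 0; 0.25 0 0 0 0 0 0"

```text
time_s: 2.45
position: [0.5793, 0.3428, 0.1788]
tool_rot: [[0.982, 0.189, -0.011], [0.189, -0.982, -0.004], [-0.012, 0.002, -1.0]]
ft_force: [-0.1, -0.4, -1.6]
grip_width: 0.064
```

```bash
python3 - <<'E'
from h import *
im,m=grab('wrist','loupe1.png'); np.save('loupe1.npy',m,allow_pickle=True); o=readout.observe(); print(o['position'],o['qvel'].round(2))
E
```

```text
[0.58030813 0.34218543 0.18272398] [-1.25 -4.11 -4.67 -0.01  1.97 -0.11]
```

View pics/loupe1.png

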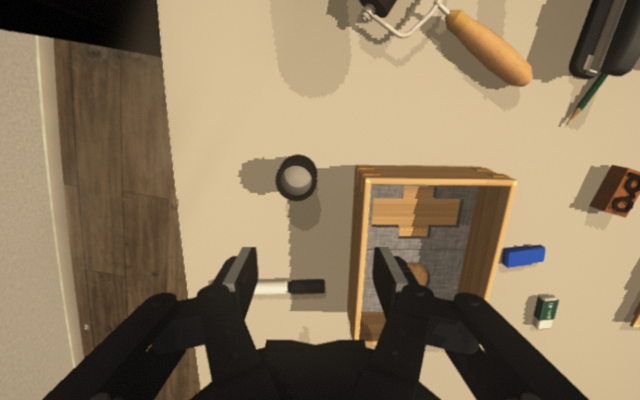

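The box1 view shows the box rim with corners near (212,80), (345,80), (341,247) and (228,247), the well at (286,195) and the cross at (285,127). In loupe1 the loupe's ring is at about (297,178). Next I'll turn these into positions.

```bash
sed -i "s/im=eyes.get_image(n); m=eyes.camera_model(n)/m=eyes.camera_model(n); im=eyes.get_image(n)/" h.py
python3 - <<'E'
from h import *
m=np.load('box1.npy',allow_pickle=True).item()
cs=[(211,79.5),(345,79.5),(341,246.5),(228,246.5)]
P=np.array([onz(m,c,.064)[:2] for c in cs]);c=P.mean(0);ex=(P[0]+P[1]-P[2]-P[3])/2;ey=(P[0]+P[3]-P[1]-P[2])/2
print('box',c,np.linalg.norm(ex),np.linalg.norm(ey),np.degrees(np.arctan2(ex[1],ex[0])),np.degrees(np.arctan2(ey[1],ey[0]))-90)
print('well',onz(m,(286,195),.012),'cross',onz(m,(285,127),.012),'eraser',onz(m,(426,231),.012))
m2=np.load('loupe1.npy',allow_pickle=True).item()
im=cv2.imread('pics/loupe1.png');g=cv2.cvtColor(im,cv2.COLOR_BGR2GRAY)[140:220,260:335]
mk=(g<60).astype(np.uint8);ct=max(cv2.findContours(mk,0,2)[0],key=cv2.contourArea)
e=cv2.fitEllipse(ct);print(e,cv2.boundingRect(ct))
x,y,w,h=cv2.boundingRect(ct)
# top outline centre: upper edge is far rim of the widest ring
for z in (.034,.036,.038):
  L=onz(m2,(260+x,178),z);R=onz(m2,(260+x+w,178),z);T=onz(m2,(260+x+w/2,140+y),z);print(z,(L+R)/2,np.linalg.norm(L-R),T)
o=readout.observe();print(o['position'],o['tool_rot'])
E
```

```text
box [0.52949192 0.22141177] 0.19082280142442432 0.13950123826418523 11.20380353699057 10.930514400164824
well [0.48590068 0.21415118 0.012     ] cross [0.57382905 0.22977095 0.012     ] eraser [0.47144118 0.01069149 0.012     ]
((36.5313720703125, 37.93160629272461), (39.369476318359375, 44.83094787597656), 12.11225700378418) (16, 16, 41, 45)
0.034 [0.59077191 0.36269986 0.034     ] 0.041443571166636085 [0.61266772 0.36641911 0.034     ]
0.036 [0.5912518  0.36265734 0.036     ] 0.041142259782278784 [0.61298842 0.36634954 0.036     ]
0.038 [0.59173169 0.36261482 0.038     ] 0.04084094839792147 [0.61330912 0.36627998 0.038     ]
[0.58030813 0.34218543 0.18272398] [[ 0.98220982  0.1876511  -0.00713635]
 [ 0.18763529 -0.98223469 -0.00283016]
 [-0.00754065  0.00144078 -0.99997053]]
```

```bash
cat >> h.py <<'E'
def dark(im,box,thr=60):
    x0,y0,x1,y1=box; g=cv2.cvtColor(im[y0:y1,x0:x1],cv2.COLOR_RGB2GRAY)
    ct=max(cv2.findContours((g<thr).astype(np.uint8),0,2)[0],key=cv2.contourArea); return ct.reshape(-1,2)+[x0,y0]
E
python3 - <<'E'
from h import *
im,m=grab('wrist','l2.png');o=readout.observe();print(o['position'],o['qvel'].round(2))
ct=dark(im,(260,140,335,220));a=ct.min(0);b=ct.max(0)+1;print(a,b)
z=.036
L=onz(m,(a[0],178),z);R=onz(m,(b[0],178),z);T=onz(m,((a[0]+b[0])/2,a[1]),z)
c=T-.0205*o['tool_rot'][:,0];print((L+R)/2,c)
print(o['tool_rot'].T@(c-o['position']))
cv2.imwrite('pics/l2c.png',cv2.resize(im[150:360,340:530,::-1],None,fx=3,fy=2.8,interpolation=cv2.INTER_CUBIC))
E
```

```text
[0.58140319 0.34197889 0.18588959] [-0.79 -2.78 -2.79  0.05  0.24  0.07]
[276 157] [316 201]
[0.591158   0.36314999 0.036     ] [0.59179179 0.36283677 0.03604288]
[ 0.01441571 -0.01862357  0.14980775]
```

View pics/l2c.png

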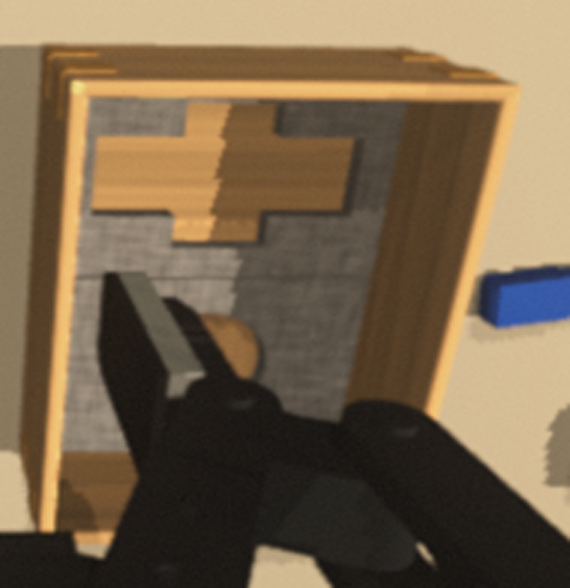

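The crop shows the far rim corners at full-image (364,180) and (512.5,181). I'll check the box position from those.

```bash
python3 - <<'E'
from h import *
m=eyes.camera_model('wrist');o=readout.observe();print(o['position'],o['qvel'].round(1))
a=onz(m,(364,180),.064)[:2];b=onz(m,(512.5,180.5),.064)[:2];d=a-b;y=np.degrees(np.arctan2(-d[0],d[1]))
print(a,b,np.linalg.norm(d),y)
ex=np.array([np.cos(np.radians(11)),np.sin(np.radians(11))]);print((a+b)/2-.095*ex)
E
```

```text
[0.58140319 0.34197889 0.18588959] [-0.8 -2.8 -2.8  0.   0.2  0.1]
[0.60859482 0.30117047] [0.63459078 0.16388928] 0.13972085236339496 10.722731998645852
[0.52833822 0.21440302]
```

Request:
arm_command --rows "0.25 5 -7 20 0 0 0; 0.25 5 -7 20 0 0 0; 0.25 4 -5 20 0 0 0; 0.25 0 0 0 0 0 0; 0.25 0 0 0 0 0 0"

```text
time_s: 2.97
position: [0.5923, 0.3631, 0.128]
tool_rot: [[0.982, 0.186, 0.001], [0.186, -0.982, 0.0], [0.001, -0.0, -1.0]]
ft_force: [-1.2, -0.5, 0.5]
grip_width: 0.064
```

Request:
arm_command --rows "0.25 0 0 40 0 0 0; 0.25 0 0 35 0 0 0; 0.25 0 0 19 0 0 0; 0.25 0 0 0 0 0 0; 0.25 0 0 0 0 0 0"

```text
time_s: 3.38
position: [0.5928, 0.3635, 0.0345]
tool_rot: [[0.982, 0.186, 0.002], [0.186, -0.982, 0.001], [0.002, -0.0, -1.0]]
ft_force: [-0.2, 0.0, 1.3]
grip_width: 0.0639
```

Request:
arm_command --rows "0.6 0 0 0 0 0 0; 0.6 0 0 0 0 0 0; 0.6 0 0 0 0 0 0; 0.6 0 0 0 0 0 0; 0.6 0 0 0 0 0 0" --squeeze 30

```text
time_s: 3.8
position: [0.5931, 0.364, 0.0355]
tool_rot: [[0.982, 0.187, 0.005], [0.187, -0.982, 0.002], [0.005, -0.001, -1.0]]
ft_force: [-0.8, -1.7, 6.4]
grip_width: 0.0391
```

Request:
arm_command --rows "0.6 0 0 -30 0 0 0; 0.6 0 0 -40 0 0 0; 0.6 0 0 -40 0 0 0; 0.6 0 0 0 0 0 0"

```text
time_s: 4.13
position: [0.5947, 0.365, 0.1532]
tool_rot: [[0.982, 0.187, 0.016], [0.187, -0.982, 0.006], [0.017, -0.003, -1.0]]
ft_force: [0.3, -0.0, 0.6]
grip_width: 0.0391
```

Request:
arm_command --rows "0.6 -27 27 0 0 0 0; 0.6 -27 27 0 0 0 0; 0.6 -27 27 0 0 0 0; 0.6 -27 27 0 0 0 0; 0.6 -27 27 0 0 0 0"

```text
time_s: 4.55
position: [0.4834, 0.2047, 0.1434]
tool_rot: [[0.982, 0.187, 0.003], [0.187, -0.982, 0.0], [0.003, 0.0, -1.0]]
ft_force: [1.0, -0.0, -0.7]
grip_width: 0.0389
```

Request:
arm_command --rows "0.6 -1 0 0 0 0 0; 0.6 0 0 0 0 0 0; 0.6 0 0 0 0 0 0"

```text
time_s: 4.8
position: [0.4844, 0.2059, 0.1434]
tool_rot: [[0.982, 0.187, 0.003], [0.187, -0.982, 0.001], [0.003, -0.0, -1.0]]
ft_force: [0.5, 0.5, -0.8]
grip_width: 0.0387
```

```bash
python3 - <<'E'
from h import *
im,m=grab('wrist','h1.png');o=readout.observe();print(o['position'],o['qvel'].round(2),o['grip_width'])
t,_=grab('top','t1.png')
E
```

```text
[0.48450234 0.20624409 0.14299703] [ 0.45  0.9  -0.09 -0.02  0.05  0.03] 0.03843331603738819
```

View pics/h1.png

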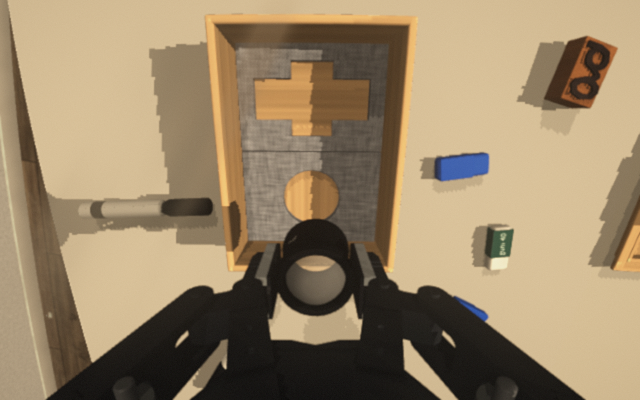

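h1 shows the loupe held upright between the pads. The well spans columns 284–340 with its top edge at row 169, and the far rim corners are at (207,16) and (416,16). I'll refine the well, box and eraser positions from this still view.

```bash
python3 - <<'E'
from h import *
m=eyes.camera_model('wrist');o=readout.observe();R=o['tool_rot'];p=o['position']
L=onz(m,(284,197),.016);Q=onz(m,(340,197),.016);T=onz(m,(312,169),.016)
print('well',(L+Q)/2,np.linalg.norm(L-Q),T-.027*R[:,0])
cs=[(207,16),(416,16),(394.5,270.5),(228.5,270.5)]
P=np.array([onz(m,c,.064)[:2] for c in cs]);c=P.mean(0);ex=(P[0]+P[1]-P[2]-P[3])/2;ey=(P[0]+P[3]-P[1]-P[2])/2
print('box',c,np.linalg.norm(ex),np.linalg.norm(ey),np.degrees(np.arctan2(ex[1],ex[0])),np.degrees(np.arctan2(ey[1],ey[0]))-90)
# cross recess/notch edges at z=.016
P=[onz(m,u,.016)[:2] for u in [(254,99.5),(370,99.5),(312,61),(312,136)]];print('cross',(P[0]+P[1])/2,(P[2]+P[3])/2,np.linalg.norm(P[0]-P[1]),np.linalg.norm(P[2]-P[3]))
im=cv2.imread('pics/h1.png')[215:280,475:520];hsv=cv2.cvtColor(im,cv2.COLOR_BGR2HSV)
gr=((hsv[...,0]>60)&(hsv[...,0]<100)&(hsv[...,1]>70)).astype(np.uint8);wh=((hsv[...,2]>180)&(hsv[...,1]<60)).astype(np.uint8)
for k in(gr,wh):print(k.sum(),end=' ')
pts=np.argwhere((gr|wh)>0)[:,::-1].astype(np.float32)+[475,215]
r=cv2.minAreaRect(pts.astype(np.float32));B=cv2.boxPoints(r);W=np.array([onz(m,b,.012)[:2] for b in B]);print(r,W,W.mean(0))
E
```

```text
well [0.48583605 0.20931806 0.016     ] 0.0531970603853318 [0.48573297 0.20920453 0.01594716]
box [0.52850224 0.21727546] 0.1879568919241898 0.13836474900234952 10.605209137033759 10.7921559326211
cross [0.5718746  0.22547937] [0.57155593 0.22541107] 0.09989610733844728 0.06120780402980123
1 178 ((500.5099182128906, 253.9299774169922), (15.132086753845215, 32.24406814575195), 8.130102157592773) [[ 0.44182149  0.00624726]
 [ 0.47804855  0.01593355]
 [ 0.47866249 -0.00089675]
 [ 0.44223077 -0.01134141]] [0.46019083 0.00248566]
```

Request:
arm_command --rows "0.6 2 -2 35 0 0 0; 0.6 0 0 35 0 0 0; 0.6 0 0 20 0 0 0; 0.6 0 0 5 0 0 0; 0.6 0 0 0 0 0 0"

```text
time_s: 5.32
position: [0.4851, 0.2085, 0.0461]
tool_rot: [[0.982, 0.188, -0.002], [0.188, -0.982, -0.0], [-0.002, -0.0, -1.0]]
ft_force: [-0.1, 0.8, 0.5]
grip_width: 0.039
```

Request:
arm_command --rows "0.6 0 0 2 0 0 0; 0.6 0 0 1 0 0 0; 0.6 0 0 1 0 0 0; 0.6 0 0 0 0 0 0; 0.6 0 0 0 0 0 0"

```text
time_s: 5.73
position: [0.4853, 0.208, 0.0437]
tool_rot: [[0.982, 0.187, 0.001], [0.187, -0.982, 0.0], [0.001, -0.0, -1.0]]
ft_force: [0.3, -0.2, -1.0]
grip_width: 0.0389
```

Request:
arm_command --rows "0.6 0 0 1 0 0 0; 0.6 0 0 0.5 0 0 0; 0.6 0 0 0 0 0 0; 0.6 0 0 0 0 0 0"

```text
time_s: 6.07
position: [0.4852, 0.2081, 0.0434]
tool_rot: [[0.982, 0.187, 0.002], [0.187, -0.982, 0.0], [0.002, 0.0, -1.0]]
ft_force: [-4.5, -1.4, 15.6]
grip_width: 0.0389
```

Contact with the well floor: 15 N at z = 43.4 mm. Releasing gently.

Request:
arm_command --rows "0.3 0 0 -1 0 0 0; 0.3 0 0 0 0 0 0; 0.3 0 0 0 0 0 0; 0.3 0 0 0 0 0 0; 0.3 0 0 0 0 0 0"

```text
time_s: 6.48
position: [0.485, 0.208, 0.0425]
tool_rot: [[0.982, 0.187, -0.0], [0.187, -0.982, -0.0], [-0.0, -0.0, -1.0]]
ft_force: [1.2, -0.2, 0.3]
grip_width: 0.0594
```

Request:
arm_command --rows "0.3 0 0 -15 0 0 0; 0.3 0 0 -30 0 0 0; 0.3 0 0 -40 0 0 0; 0.3 0 0 -40 0 0 0; 0.3 0 0 0 0 0 0"

```text
time_s: 6.9
position: [0.4877, 0.2086, 0.1745]
tool_rot: [[0.982, 0.187, 0.012], [0.187, -0.982, 0.002], [0.013, 0.0, -1.0]]
ft_force: [0.0, 0.9, 0.6]
grip_width: 0.0599
```

Request:
arm_command --rows "0.45 -12 39 0 0 0 0; 0.45 -12 39 0 0 0 0; 0.45 -12 39 0 0 0 0; 0.45 -12 39 0 0 0 0; 0.45 -12 39 0 0 0 0"

```text
time_s: 7.32
position: [0.4619, 0.0036, 0.1674]
tool_rot: [[0.982, 0.187, 0.0], [0.187, -0.982, -0.0], [0.0, 0.0, -1.0]]
ft_force: [1.5, -0.7, 0.4]
grip_width: 0.0468
```

Request:
arm_command --rows "0.45 0 0 10 0 0 0; 0.45 0 0 0 0 0 0; 0.45 0 0 0 0 0 0; 0.45 0 0 0 0 0 0"

```text
time_s: 7.65
position: [0.4626, 0.0061, 0.1577]
tool_rot: [[0.982, 0.188, -0.0], [0.188, -0.982, 0.0], [-0.0, -0.0, -1.0]]
ft_force: [0.3, -0.4, 0.5]
grip_width: 0.0471
```

```bash
python3 - <<'E'
from h import *
im,m=grab('wrist','e1.png');o=readout.observe();R=o['tool_rot'];print(o['position'],o['qvel'].round(2))
hsv=cv2.cvtColor(im,cv2.COLOR_RGB2HSV);u,v=proj(m,(.464,.004,.012));print(u,v)
x0,y0=int(u)-60,int(v)-60;s=hsv[y0:y0+120,x0:x0+120]
gr=((s[...,0]>50)&(s[...,0]<100)&(s[...,1]>70)&(s[...,2]<140)).astype(np.uint8)
ct=max(cv2.findContours(gr,0,2)[0],key=cv2.contourArea);r=cv2.minAreaRect(ct+[x0,y0]);print(r)
print([onz(m,b,.012)[:2].round(4) for b in cv2.boxPoints(r)])
cv2.imwrite('pics/e1c.png',cv2.resize(im[y0:y0+120,x0:x0+120,::-1],None,fx=4,fy=4,interpolation=cv2.INTER_CUBIC)); print(x0,y0)
E
```

```text
[0.46266243 0.00624316 0.15779182] [ 0.16 -0.01 -0.07 -0.06 -0.08 -0.19]
317.01228201647007 192.36850341279597
((306.6000671386719, 172.69998168945312), (3.5777084827423096, 1.3416407108306885), 63.43495178222656)
[array([0.483 , 0.0196]), array([0.4838, 0.0186]), array([0.4809, 0.0164]), array([0.4801, 0.0175])]
257 132
```

View pics/e1c.png

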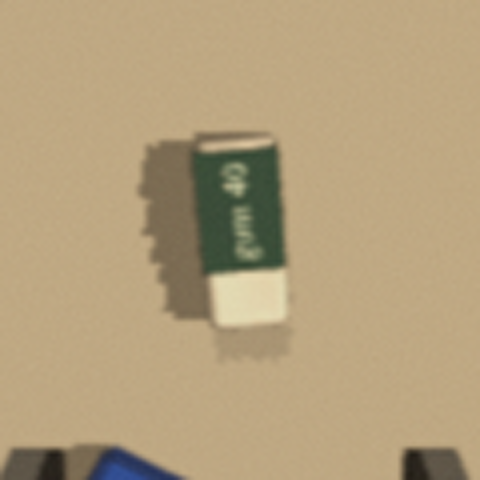

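The crop shows the eraser with a white end. Its corners are about (194,136), (275,133), (288,322) and (215,328) in crop pixels, tilted about 5° from tool x, and the blue one is well clear of it.

```bash
python3 - <<'E'
from h import *
m=eyes.camera_model('wrist');o=readout.observe();R=o['tool_rot'];p=o['position']
P=np.array([onz(m,(257+x/4,132+y/4),.012) for x,y in[(196,138),(276,135),(288,323),(213,328)]])
c=P.mean(0);ex=(P[0]+P[1]-P[2]-P[3])/2;print(c,np.linalg.norm(ex),np.linalg.norm(P[0]-P[1]),np.linalg.norm(P[2]-P[3]),np.degrees(np.arctan2(ex[1],ex[0])))
c[2]=p[2];print(R.T@(c-p))
im=cv2.imread('pics/e1.png');hsv=cv2.cvtColor(im,cv2.COLOR_BGR2HSV)
b=((hsv[...,0]>100)&(hsv[...,0]<130)&(hsv[...,1]>150)).astype(np.uint8)
for k in cv2.findContours(b,0,2)[0]:
  if cv2.contourArea(k)>40:
    u=cv2.boundingRect(k);print(u,[onz(m,q,.012)[:2].round(3) for q in((u[0],u[1]),(u[0]+u[2],u[1]+u[3]))])
E
```

```text
[0.46631793 0.00370464 0.012     ] 0.049711151997745735 0.019761371515977944 0.01955548465405227 15.285549046628429
[3.11053222e-03 3.18297331e-03 6.42836615e-07]
(277, 248, 43, 29) [array([0.394, 0.035]), array([ 0.368, -0.018])]
(257, 87, 30, 25) [array([0.552, 0.077]), array([0.535, 0.047])]
```

Request:
arm_command --rows "0.45 3 3 35 0 0 -4.5; 0.45 0 0 40 0 0 0; 0.45 0 0 40 0 0 0; 0.45 0 0 20 0 0 0; 0.45 0 0 3 0 0 0"

```text
time_s: 8.12
position: [0.4646, 0.0042, 0.0167]
tool_rot: [[0.964, 0.265, -0.006], [0.265, -0.964, 0.002], [-0.005, -0.003, -1.0]]
ft_force: [-0.0, 0.3, -0.7]
grip_width: 0.0469
```

Request:
arm_command --rows "0.45 0 0 0 0 0 0; 0.45 0 0 0 0 0 0; 0.9 0 0 0 0 0 0; 0.9 0 0 0 0 0 0; 0.9 0 0 0 0 0 0" --squeeze 30

```text
time_s: 8.53
position: [0.4668, 0.0028, 0.0211]
tool_rot: [[0.965, 0.264, 0.003], [0.264, -0.965, -0.001], [0.003, 0.001, -1.0]]
ft_force: [-1.2, 1.8, 7.0]
grip_width: 0.0201
```

Request:
arm_command --rows "0.9 0 0 0 0 0 0; 0.9 0 0 0 0 0 0; 0.9 0 0 0 0 0 0"

```text
time_s: 8.78
position: [0.4668, 0.0028, 0.0211]
tool_rot: [[0.965, 0.263, 0.003], [0.263, -0.965, -0.001], [0.003, 0.001, -1.0]]
ft_force: [-1.3, 1.9, 7.2]
grip_width: 0.0198
```

Request:
arm_command --rows "0.9 0 0 -20 0 0 0; 0.9 0 0 -35 0 0 0; 0.9 0 0 -40 0 0 4.5; 0.9 0 0 -15 0 0 0; 0.9 24 -33 0 0 0 0"

```text
time_s: 9.2
position: [0.4843, 0.036, 0.1344]
tool_rot: [[0.983, 0.181, 0.008], [0.181, -0.983, -0.003], [0.007, 0.004, -1.0]]
ft_force: [1.9, -1.8, 0.3]
grip_width: 0.0199
```

Request:
arm_command --rows "0.9 24 -33 0 0 0 0; 0.9 24 -33 0 0 0 0; 0.9 24 -33 0 0 0 0; 0.9 24 -33 0 0 0 0; 0.9 24 -33 0 0 0 0"

```text
time_s: 9.62
position: [0.5709, 0.2264, 0.1307]
tool_rot: [[0.982, 0.187, 0.001], [0.187, -0.982, 0.0], [0.001, 0.0, -1.0]]
ft_force: [1.7, -0.8, -0.2]
grip_width: 0.0198
```

Request:
arm_command --rows "0.9 0 0 0 0 0 0; 0.9 0 0 0 0 0 0; 0.9 0 0 0 0 0 0"

```text
time_s: 9.87
position: [0.5701, 0.2239, 0.13]
tool_rot: [[0.982, 0.187, 0.0], [0.187, -0.982, -0.0], [0.0, 0.0, -1.0]]
ft_force: [0.3, -1.2, 0.4]
grip_width: 0.0202
```

```bash
python3 - <<'E'
from h import *
im,m=grab('wrist','e2.png');o=readout.observe();R=o['tool_rot'];p=o['position'];print(p,o['qvel'].round(2),o['grip_width'])
print(R.T@(np.array([.5717,.225,p[2]])-p),np.degrees(np.arctan2(R[1,0],R[0,0])))
E
```

```text
[0.57009707 0.22336482 0.13004433] [-0.75 -0.22  0.36  0.05 -0.05  0.07] 0.02003088633264371
[ 1.87947439e-03 -1.30795515e-03 -3.70898277e-07] 10.73595796976173
```

View pics/e2.png

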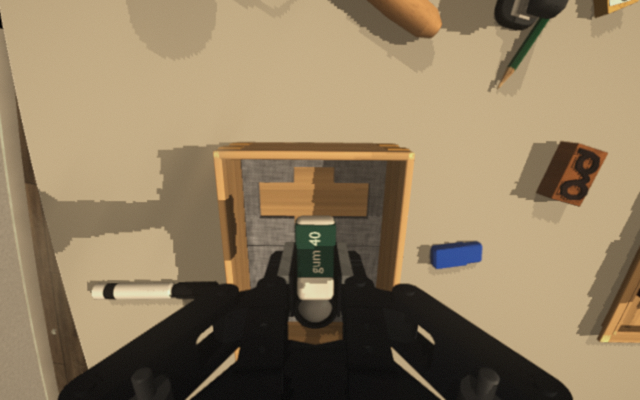

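Request:
arm_command --rows "0.9 2 -1 35 0 0 0; 0.9 0 0 35 0 0 0; 0.9 0 0 22 0 0 0; 0.9 0 0 6 0 0 0; 0.9 0 0 0 0 0 0"

```text
time_s: 10.33
position: [0.5714, 0.2242, 0.0312]
tool_rot: [[0.983, 0.185, -0.003], [0.185, -0.983, -0.001], [-0.003, 0.0, -1.0]]
ft_force: [-0.2, 0.6, -0.0]
grip_width: 0.0197
```

Request:
arm_command --rows "0.9 0 0 2 0 0 0; 0.9 0 0 1 0 0 0; 0.9 0 0 0 0 0 0; 0.9 0 0 0 0 0 0"

```text
time_s: 10.67
position: [0.5725, 0.2254, 0.0293]
tool_rot: [[0.982, 0.187, 0.001], [0.187, -0.982, 0.0], [0.001, 0.0, -1.0]]
ft_force: [0.3, 0.8, 0.1]
grip_width: 0.0202
```

Request:
arm_command --rows "0.45 0 0 0.5 0 0 0; 0.45 0 0 0 0 0 0; 0.45 0 0 0 0 0 0; 0.45 0 0 0 0 0 0; 0.45 0 0 0 0 0 0"

```text
time_s: 11.08
position: [0.5723, 0.2256, 0.0281]
tool_rot: [[0.982, 0.187, 0.0], [0.187, -0.982, 0.0], [0.0, -0.0, -1.0]]
ft_force: [-0.1, 0.1, -0.2]
grip_width: 0.0468
```

Request:
arm_command --rows "0.45 0 0 -30 0 0 0; 0.45 0 0 -40 0 0 0; 0.45 0 0 -40 0 0 0; 0.45 -15 0 -30 0 0 0; 0.45 -20 0 0 0 0 0"

```text
time_s: 11.5
position: [0.5405, 0.2195, 0.1744]
tool_rot: [[0.982, 0.187, 0.012], [0.187, -0.982, 0.002], [0.012, 0.0, -1.0]]
ft_force: [-0.5, 0.8, 0.1]
grip_width: 0.047
```

Request:
arm_command --rows "0.45 -35 0 0 0 0 0; 0.45 -25 10 0 0 0 0; 0.45 0 0 0 0 0 0; 0.45 0 0 0 0 0 0"

```text
time_s: 11.83
position: [0.4802, 0.1978, 0.1686]
tool_rot: [[0.982, 0.187, 0.001], [0.187, -0.982, 0.0], [0.001, -0.0, -1.0]]
ft_force: [0.6, 0.2, 0.6]
grip_width: 0.0469
```

```bash
python3 - <<'E'
from h import *
im,m=grab('wrist','b2.png');o=readout.observe();R=o['tool_rot'];p=o['position'];print(p,o['qvel'].round(2),o['grip_width']);print(m['view'])
E
```

```text
[0.48116804 0.19802947 0.16852805] [ 0.23  1.38 -1.7  -0.01  0.13  0.15] 0.046927938037551055
[[ 1.86412901e-01 -9.82471433e-01  3.36253335e-04  1.04611360e-01]
 [ 9.36412368e-01  1.77570127e-01 -3.02656119e-01 -4.68572138e-01]
 [ 2.97291283e-01  5.67338771e-02  9.53099764e-01 -4.59019351e-01]
 [ 0.00000000e+00  0.00000000e+00  0.00000000e+00  1.00000000e+00]]
```

View pics/b2.png

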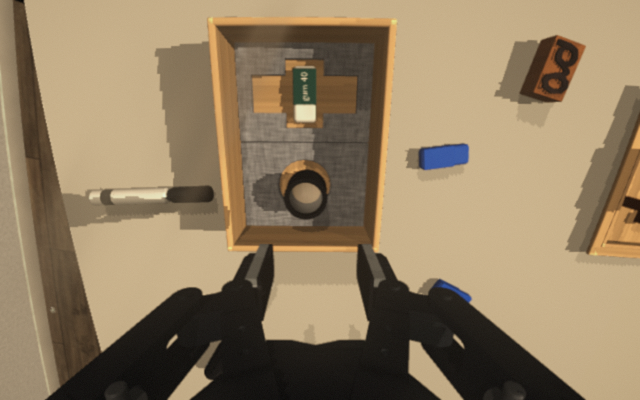

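The box now shows the eraser flat in its recess at (304,95) and the loupe upright in the well at (305,193). Next is the tray.

Request:
arm_command --rows "0.45 1.5 40 0 0 0 0; 0.45 1.5 40 0 0 0 0; 0.45 1.5 40 0 0 0 0; 0.45 1.5 40 0 0 0 0; 0.45 1.5 40 0 0 0 0"

```text
time_s: 12.3
position: [0.5268, 0.001, 0.168]
tool_rot: [[0.982, 0.187, 0.001], [0.187, -0.982, -0.0], [0.001, 0.0, -1.0]]
ft_force: [0.2, 1.0, -0.3]
grip_width: 0.0471
```

Request:
arm_command --rows "0.45 1.5 40 0 0 0 0; 0.45 1.5 40 0 0 0 0; 0.45 1.5 40 0 0 0 0; 0.45 1.5 41 0 0 0 0; 0.45 0 0 -20 0 0 5.3"

```text
time_s: 12.72
position: [0.5623, -0.1606, 0.1843]
tool_rot: [[0.996, 0.091, -0.005], [0.091, -0.996, 0.001], [-0.004, -0.001, -1.0]]
ft_force: [-1.1, 0.2, -1.1]
grip_width: 0.0469
```

Request:
arm_command --rows "0.45 0 0 0 0 0 0; 0.45 0 0 0 0 0 0; 0.45 0 0 0 0 0 0; 0.45 0 0 0 0 0 0"

```text
time_s: 13.05
position: [0.5615, -0.1529, 0.1873]
tool_rot: [[0.995, 0.098, -0.001], [0.098, -0.995, 0.001], [-0.001, -0.001, -1.0]]
ft_force: [-0.3, 0.0, -1.1]
grip_width: 0.0469
```

```bash
python3 - <<'E'
from h import *
m=eyes.camera_model('wrist')
im,m=grab('wrist','tr1.png');o=readout.observe();R=o['tool_rot'];p=o['position'];print(p,o['qvel'].round(2),o['grip_width'])
E
```

```text
[ 0.56147527 -0.1529822   0.18745087] [-0.18 -0.26 -0.18 -0.06  0.11  0.2 ] 0.04654744362180722
```

View pics/tr1.png

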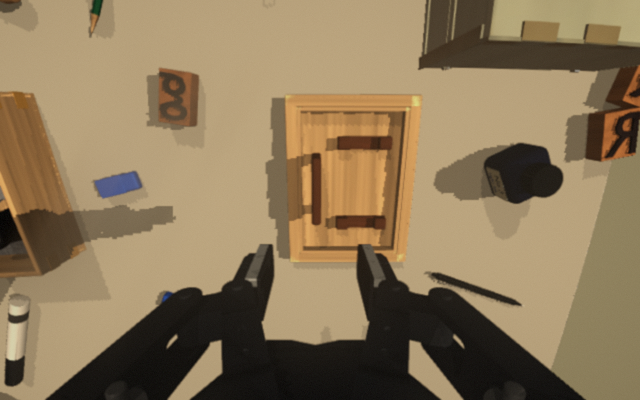

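The tray's corners are about (286,95), (421,95), (406,263) and (290,263). The handle bar spans columns 312–321 and rows 153–224.

```bash
python3 - <<'E'
from h import *
m=eyes.camera_model('wrist');o=readout.observe();R=o['tool_rot'];p=o['position']
def rect(cs,z):
    P=np.array([onz(m,c,z)[:2] for c in cs]);c=P.mean(0);ex=(P[0]+P[1]-P[2]-P[3])/2;ey=(P[0]+P[3]-P[1]-P[2])/2
    a=np.degrees(np.arctan2(ex[1],ex[0]));print(c.round(4),np.linalg.norm(ex).round(4),np.linalg.norm(ey).round(4),a,np.degrees(np.arctan2(ey[1],ey[0]))-90);return c,a
c,a=rect([(286.5,95),(421,95),(406.5,263.5),(290.5,263.5)],.015)
t=np.radians(a);print('handle from tray',c+.038*np.array([-np.sin(t),np.cos(t)]))
im=cv2.imread('pics/tr1.png')
ct=dark(im[:,:,::-1],(300,140,330,235),70);r=cv2.minAreaRect(ct.astype(np.float32));print(r)
h=np.array([onz(m,b,.046) for b in cv2.boxPoints(r)]);print(h[:,:2].round(4))
hc=h.mean(0);print('handle',hc);hc[2]=p[2];print('shift',R.T@(hc-p))
E
```

```text
[ 0.5651 -0.1932] 0.1923 0.139 6.077109370990509 5.65868806974575
handle from tray [ 0.56104813 -0.15546256]
((315.6776428222656, 188.98004150390625), (70.07467651367188, 8.473358154296875), 89.02897644042969)
[[ 0.6011 -0.1453]
 [ 0.6021 -0.1534]
 [ 0.5303 -0.162 ]
 [ 0.5293 -0.1533]]
handle [ 0.56568165 -0.1535032   0.046     ]
shift [ 4.13516905e-03  9.30286246e-04 -4.35463367e-06]
```

Request:
arm_command --rows "0.45 2.5 1 40 0 0 0; 0.45 0 0 40 0 0 0; 0.45 0 0 40 0 0 0; 0.45 0 0 22 0 0 0; 0.45 0 0 7 0 0 0"

```text
time_s: 13.52
position: [0.5623, -0.1532, 0.0351]
tool_rot: [[0.995, 0.097, -0.006], [0.097, -0.995, 0.003], [-0.006, -0.004, -1.0]]
ft_force: [0.5, 0.1, 0.0]
grip_width: 0.0469
```

Request:
arm_command --rows "0.45 0 0 0 0 0 0; 0.45 0 0 0 0 0 0; 0.45 0 0 0 0 0 0"

```text
time_s: 13.77
position: [0.5651, -0.155, 0.041]
tool_rot: [[0.995, 0.096, 0.003], [0.096, -0.995, -0.002], [0.003, 0.002, -1.0]]
ft_force: [0.7, 0.3, -0.5]
grip_width: 0.0468
```

Request:
arm_command --rows "1 0 0 0 0 0 0; 1 0 0 0 0 0 0; 1 0 0 0 0 0 0; 1 0 0 0 0 0 0; 1 0 0 0 0 0 0" --squeeze 90

```text
time_s: 14.18
position: [0.5645, -0.155, 0.0402]
tool_rot: [[0.995, 0.096, 0.001], [0.096, -0.995, -0.001], [0.001, 0.001, -1.0]]
ft_force: [-0.6, 1.9, 7.0]
grip_width: 0.0083
```

Request:
arm_command --rows "1 0 0 0 0 0 0; 1 0 0 0 0 0 0; 1 0 0 0 0 0 0"

```text
time_s: 14.43
position: [0.5645, -0.155, 0.0402]
tool_rot: [[0.995, 0.096, 0.001], [0.096, -0.995, -0.001], [0.001, 0.001, -1.0]]
ft_force: [-0.8, 1.8, 7.4]
grip_width: 0.0084
```

Request:
arm_command --rows "1 0 0 -15 0 0 0; 1 0 0 -25 0 0 0; 1 0 0 -30 0 0 0; 1 0 0 -30 0 0 0; 1 0 0 -20 0 0 -5.3"

```text
time_s: 14.85
position: [0.5645, -0.155, 0.162]
tool_rot: [[0.982, 0.187, 0.003], [0.187, -0.982, -0.001], [0.002, 0.002, -1.0]]
ft_force: [0.7, -0.2, -0.9]
grip_width: 0.0083
```

Request:
arm_command --rows "1 3 -20 0 0 0 0; 1 3 -34 0 0 0 0; 1 3 -34 0 0 0 0; 1 3 -34 0 0 0 0; 1 3 -34 0 0 0 0"

```text
time_s: 15.27
position: [0.5491, 0.0026, 0.1591]
tool_rot: [[0.982, 0.186, -0.0], [0.186, -0.982, 0.0], [-0.0, -0.0, -1.0]]
ft_force: [1.2, 0.5, -1.1]
grip_width: 0.0084
```

Request:
arm_command --rows "1 3 -34 0 0 0 0; 1 3 -34 0 0 0 0; 1 3 -34 0 0 0 0; 1 3 -34 0 0 0 0; 1 3 -34 0 0 0 0"

```text
time_s: 15.68
position: [0.5321, 0.1726, 0.1592]
tool_rot: [[0.982, 0.187, -0.0], [0.187, -0.982, 0.0], [-0.0, -0.0, -1.0]]
ft_force: [1.4, -0.1, -1.8]
grip_width: 0.008
```

Request:
arm_command --rows "1 3 -34 0 0 0 0; 1 3 -34 0 0 0 0; 1 0 -14 0 0 0 0; 1 0 0 0 0 0 0; 1 0 0 0 0 0 0"

```text
time_s: 16.1
position: [0.5229, 0.2528, 0.1589]
tool_rot: [[0.982, 0.188, -0.0], [0.188, -0.982, -0.0], [-0.0, 0.0, -1.0]]
ft_force: [0.4, 0.1, -1.3]
grip_width: 0.0082
```

```bash
python3 - <<'E'
from h import *
import time
im,m=grab('wrist','tr2.png');o=readout.observe();R=o['tool_rot'];p=o['position'];print(p,o['qvel'].round(2),o['grip_width'],R.round(3))
print(R.T@(np.array([.5236,.2535,p[2]])-p))
t,mt=grab('top','tr2t.png')
E
```

```text
[0.52322947 0.2519944  0.1589858 ] [-1.23 -0.12  0.12  0.1   0.07  0.13] 0.008032070740388825 [[ 0.982  0.187 -0.   ]
 [ 0.187 -0.982 -0.   ]
 [-0.     0.    -1.   ]]
[ 6.45366915e-04 -1.40982911e-03 -8.20329496e-07]
```

View pics/tr2.png

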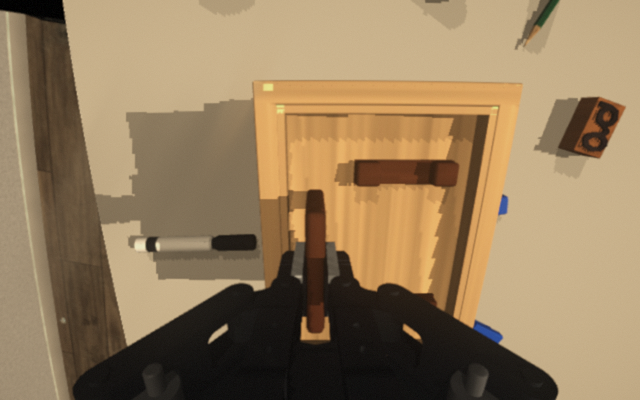

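The tray is held level, with its far flange corners at about (253,81) and (522,84). I'll compute its in-hand offset and compare it with the box.

```bash
python3 - <<'E'
from h import *
m=eyes.camera_model('wrist');o=readout.observe();R=o['tool_rot'];p=o['position']
a=onz(m,(253,81),.134);b=onz(m,(522,83.5),.134);d=a-b
print(np.linalg.norm(d),np.degrees(np.arctan2(-d[0],d[1])),'tray c',(a+b)/2-.095*R[:,0])
# box again from b2
V=np.array([[ 1.86412901e-01,-9.82471433e-01,3.36253335e-04,1.04611360e-01],[9.36412368e-01,1.77570127e-01,-3.02656119e-01,-4.68572138e-01],[2.97291283e-01,5.67338771e-02,9.53099764e-01,-4.59019351e-01],[0,0,0,1]])
m2=dict(m,view=V)
P=np.array([onz(m2,c,.064)[:2] for c in [(208.5,19),(396.5,19),(379,251),(227.5,251)]]);c=P.mean(0);ex=(P[0]+P[1]-P[2]-P[3])/2;ey=(P[0]+P[3]-P[1]-P[2])/2
print('box',c,np.linalg.norm(ex),np.linalg.norm(ey),np.degrees(np.arctan2(ex[1],ex[0])),np.degrees(np.arctan2(ey[1],ey[0]))-90)
E
```

```text
0.1388242113496484 10.743472626055764 tray c [0.52881641 0.21374411 0.13402893]
box [0.52802482 0.2169036 ] 0.18888298865838318 0.13947395065682675 10.234048376427259 10.695074293198857
```

Request:
arm_command --rows "1 0 -3 15 0 0 0; 1 0 0 20 0 0 0; 1 0 0 15 0 0 0; 1 0 0 5 0 0 0; 1 0 0 0 0 0 0"

```text
time_s: 16.62
position: [0.5225, 0.2544, 0.1031]
tool_rot: [[0.983, 0.185, -0.002], [0.185, -0.983, -0.001], [-0.002, 0.0, -1.0]]
ft_force: [0.3, -1.2, -1.7]
grip_width: 0.0075
```

Request:
arm_command --rows "1 0 0 4 0 0 0; 1 0 0 3 0 0 0; 1 0 0 1.5 0 0 0; 1 0 0 0 0 0 0; 1 0 0 0 0 0 0"

```text
time_s: 17.03
position: [0.5228, 0.2557, 0.0959]
tool_rot: [[0.982, 0.187, 0.001], [0.187, -0.982, 0.0], [0.001, -0.0, -1.0]]
ft_force: [-0.9, -0.3, -2.0]
grip_width: 0.0082
```

Request:
arm_command --rows "1 0 0 1 0 0 0; 1 0 0 1 0 0 0; 1 0 0 0 0 0 0; 1 0 0 0 0 0 0"

```text
time_s: 17.37
position: [0.5228, 0.2557, 0.0942]
tool_rot: [[0.982, 0.187, 0.001], [0.187, -0.982, 0.0], [0.001, -0.0, -1.0]]
ft_force: [-1.7, -0.8, 4.4]
grip_width: 0.0081
```

Light contact at exactly the seated height. Releasing slowly.

Request:
arm_command --rows "0.7 0 0 0 0 0 0; 0.5 0 0 0 0 0 0; 0.5 0 0 0 0 0 0; 0.5 0 0 0 0 0 0; 0.5 0 0 0 0 0 0"

```text
time_s: 17.78
position: [0.5227, 0.2556, 0.0935]
tool_rot: [[0.982, 0.187, -0.0], [0.187, -0.982, -0.0], [-0.0, 0.0, -1.0]]
ft_force: [-0.8, 1.1, -0.5]
grip_width: 0.0428
```

Request:
arm_command --rows "0.5 0 0 -25 0 0 0; 0.5 0 0 -40 0 0 0; 0.5 0 0 -40 0 0 0; 0.5 -20 -25 0 0 0 0; 0.5 -20 -25 0 0 0 0"

```text
time_s: 18.2
position: [0.4749, 0.2973, 0.2008]
tool_rot: [[0.983, 0.184, 0.005], [0.184, -0.983, 0.002], [0.005, -0.001, -1.0]]
ft_force: [-0.5, 0.0, -0.6]
grip_width: 0.0424
```

Request:
arm_command --rows "0.5 -20 -25 0 0 0 0; 0.5 -20 -10 0 0 0 0; 0.5 0 0 0 0 0 0; 0.5 0 0 0 0 0 0; 0.5 0 0 0 0 0 0"

```text
time_s: 18.62
position: [0.4288, 0.324, 0.1987]
tool_rot: [[0.982, 0.187, 0.001], [0.187, -0.982, 0.0], [0.001, 0.0, -1.0]]
ft_force: [0.4, -0.1, -0.7]
grip_width: 0.0427
```

```bash
python3 - <<'E'
from h import *
m=eyes.camera_model('wrist')
im,_=grab('wrist','mk1.png');o=readout.observe();R=o['tool_rot'];p=o['position'];print(p,o['qvel'].round(2),o['grip_width']);np.save('mk1.npy',m,allow_pickle=True)
E
```

```text
[0.42906361 0.32381201 0.19855056] [-0.41  0.27 -0.1   0.03  0.01  0.05] 0.042878502003726386
```

View pics/mk1.png

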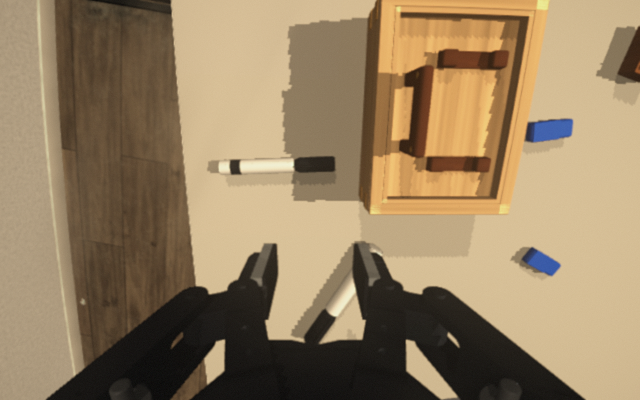

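mk1 shows the tray seated squarely on the box, with flange corners (369,213) and (511,213). The thin-short marker runs from (219,167) to (335,164), and the big marker at (345,290) is separate.

```bash
python3 - <<'E'
from h import *
m=np.load('mk1.npy',allow_pickle=True).item();o=readout.observe();R=o['tool_rot'];p=o['position']
a=onz(m,(218.5,167.5),.009);b=onz(m,(335.5,163.5),.009);c=(a+b)/2;d=b-a
print(a,b,np.linalg.norm(d),'mid',c,'axis yaw',np.degrees(np.arctan2(d[1],d[0])))
c[2]=p[2];print('shift',R.T@(c-p),'q',o['q'].round(1))
P=[onz(m,u,.069)[:2] for u in((369,213.5),(511.5,213.5))];d=P[0]-P[1];ex=np.array([np.cos(np.radians(10.8)),np.sin(np.radians(10.8))])
print('tray near edge',np.linalg.norm(d),np.degrees(np.arctan2(-d[0],d[1])),'c',(P[0]+P[1])/2+.095*ex)
# rest blocks: top centre z ~.054+.02
for u in((473,55),(458,160)): print(onz(m,u,.074))
print('rest line', (P[0]+P[1])/2+.095*ex-.014*np.array([-ex[1],ex[0]]))
E
```

```text
[0.42645421 0.43649184 0.009     ] [0.45592862 0.3049645  0.009     ] 0.13478939795571476 mid [0.44119141 0.37072817 0.009     ] axis yaw -77.36906445922004
shift [ 2.06512390e-02 -4.38376077e-02  4.66511245e-06] q [ 24.4  23.   81.2  -0.   75.8 103.7]
tray near edge 0.1436973459022397 10.652825691689197 c [0.52965557 0.2158969 ]
[0.57649303 0.21829516 0.074     ]
[0.4903261  0.20224497 0.074     ]
rest line [0.53227891 0.20214488]
```

Request:
arm_command --rows "0.45 10 -22 0 0 0 0; 0.45 10.5 -22 0 0 0 0; 0.45 0 0 0 0 0 -7.1; 0.45 0 0 0 0 0 -7.1; 0.45 0 0 0 0 0 -7.1"

```text
time_s: 19.08
position: [0.4412, 0.371, 0.1981]
tool_rot: [[0.845, 0.535, -0.0], [0.535, -0.845, -0.0], [-0.0, 0.0, -1.0]]
ft_force: [0.1, -0.5, -0.6]
grip_width: 0.047
```

Request:
arm_command --rows "0.45 0 0 0 0 0 -7.1; 0.45 0 0 0 0 0 -7.1; 0.45 0 0 0 0 0 -7.1; 0.45 0 0 0 0 0 -7.1; 0.45 0 0 0 0 0 -7.1"

```text
time_s: 19.5
position: [0.4412, 0.3706, 0.1983]
tool_rot: [[0.377, 0.926, -0.0], [0.926, -0.377, -0.0], [-0.0, -0.0, -1.0]]
ft_force: [-0.8, 0.3, 0.6]
grip_width: 0.0469
```

Request:
arm_command --rows "0.45 0 0 0 0 0 -7.1; 0.45 0 0 0 0 0 -7.1; 0.45 0 0 0 0 0 -7.1; 0.45 0 0 0 0 0 -7.1; 0.45 0 0 0 0 0 -6.6"

```text
time_s: 19.92
position: [0.4412, 0.3706, 0.1983]
tool_rot: [[-0.222, 0.975, -0.0], [0.975, 0.222, -0.0], [-0.0, -0.0, -1.0]]
ft_force: [0.6, -0.0, 0.3]
grip_width: 0.0469
```

Request:
arm_command --rows "0.45 0 0 30 0 0 0; 0.45 0 0 10 0 0 0; 0.45 0 0 0 0 0 0; 0.45 0 0 0 0 0 0; 0.45 0 0 0 0 0 0"

```text
time_s: 20.33
position: [0.4408, 0.3713, 0.1595]
tool_rot: [[-0.217, 0.976, 0.001], [0.976, 0.217, 0.001], [0.0, 0.001, -1.0]]
ft_force: [0.6, -0.3, -0.4]
grip_width: 0.047
```

```bash
python3 - <<'E'
from h import *
m=eyes.camera_model('wrist')
im,_=grab('wrist','mk2.png');o=readout.observe();R=o['tool_rot'];p=o['position'];print(p,o['qvel'].round(2),o['grip_width'],np.degrees(np.arctan2(R[1,0],R[0,0])))
e=[proj(m,(.4265,.4365,.009)),proj(m,(.4559,.305,.009))];print(e)
hsv=cv2.cvtColor(im,cv2.COLOR_RGB2HSV);x0,y0,x1,y1=260,60,380,330
g=hsv[y0:y1,x0:x1];mask=((g[...,2]<60)).astype(np.uint8);n,l,s,c=cv2.connectedComponentsWithStats(mask)
for i in range(1,n):
  if s[i,4]>60:print('dark',s[i]+[x0,y0,0,0,0],c[i]+[x0,y0])
mask=((g[...,2]>170)&(g[...,1]<45)).astype(np.uint8);n,l,s,c=cv2.connectedComponentsWithStats(mask)
for i in range(1,n):
  if s[i,4]>60:print('white',s[i]+[x0,y0,0,0,0],c[i]+[x0,y0])
E
```

```text
[0.44073288 0.37135665 0.15964538] [ 0.22 -0.18  0.28 -0.01 -0.2  -0.12] 0.046827294812536537 102.5436549272118
[(np.float64(315.63347995102316), np.float64(125.83907264707368)), (np.float64(315.72246176917037), np.float64(251.6606724632224))]
dark [308 144  16  11 155] [315.81935484 148.63225806]
dark [309 214  15  40 576] [315.98784722 233.51215278]
dark [260 245  14  85 697] [265.46915352 280.18077475]
dark [ 356  244   24   86 1220] [367.9295082  289.23196721]
```

View pics/mk2.png

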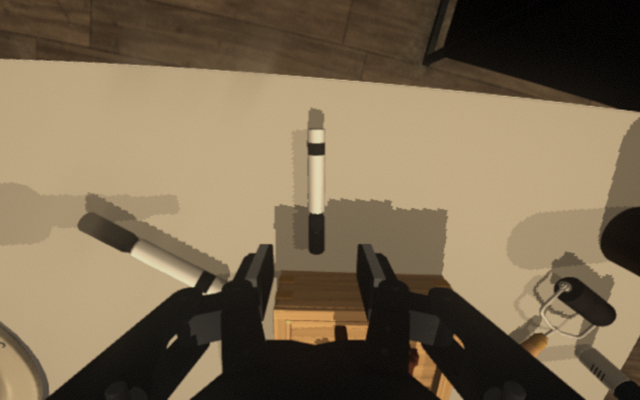

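mk2 shows the marker vertical between the fingers (rows 127–254, column 316), well aligned. Descending to grip it.

Request:
arm_command --rows "0.45 -1 0 40 0 0 0; 0.45 0 0 40 0 0 0; 0.45 0 0 30 0 0 0; 0.45 0 0 15 0 0 0; 0.45 0 0 7 0 0 0"

```text
time_s: 20.8
position: [0.4399, 0.37, 0.0249]
tool_rot: [[-0.218, 0.976, -0.002], [0.976, 0.218, -0.001], [-0.001, -0.002, -1.0]]
ft_force: [-0.1, 0.0, 0.3]
grip_width: 0.047
```

Request:
arm_command --rows "0.45 0 0 6 0 0 0; 0.45 0 0 1 0 0 0; 0.45 0 0 0 0 0 0; 0.9 0 0 0 0 0 0; 0.9 0 0 0 0 0 0" --squeeze 40

```text
time_s: 21.22
position: [0.4408, 0.3705, 0.0207]
tool_rot: [[-0.218, 0.976, 0.002], [0.976, 0.218, 0.001], [0.001, 0.002, -1.0]]
ft_force: [-0.1, 0.3, -0.6]
grip_width: 0.0237
```

Request:
arm_command --rows "0.9 0 0 0 0 0 0; 0.9 0 0 0 0 0 0; 0.9 0 0 0 0 0 0; 0.9 0 0 0 0 0 0"

```text
time_s: 21.55
position: [0.4407, 0.3705, 0.0206]
tool_rot: [[-0.218, 0.976, 0.002], [0.976, 0.218, 0.001], [0.0, 0.002, -1.0]]
ft_force: [-1.1, -0.8, 7.4]
grip_width: 0.015
```

Request:
arm_command --rows "0.9 0 0 -20 0 0 0; 0.9 0 0 -35 0 0 0; 0.9 0 0 -40 0 0 7.1; 0.9 0 0 -40 0 0 7.1; 0.9 0 0 -15 0 0 7.1"

```text
time_s: 21.97
position: [0.4415, 0.371, 0.1755]
tool_rot: [[0.157, 0.987, 0.008], [0.988, -0.158, 0.004], [0.005, 0.007, -1.0]]
ft_force: [1.1, 1.3, 0.4]
grip_width: 0.0151
```

Request:
arm_command --rows "0.9 0 0 0 0 0 7.1; 0.9 0 0 0 0 0 7.1; 0.9 0 0 0 0 0 7.1; 0.9 0 0 0 0 0 7.1; 0.9 0 0 0 0 0 7.1"

```text
time_s: 22.38
position: [0.4402, 0.3702, 0.1698]
tool_rot: [[0.702, 0.712, 0.0], [0.712, -0.702, 0.0], [0.0, 0.0, -1.0]]
ft_force: [-0.1, -0.4, -1.4]
grip_width: 0.0153
```

Request:
arm_command --rows "0.9 0 0 0 0 0 7.1; 0.9 0 0 0 0 0 7.1; 0.9 0 0 0 0 0 7.1; 0.9 0 0 0 0 0 7.1; 0.9 0 0 0 0 0 6.6"

```text
time_s: 22.8
position: [0.4402, 0.3702, 0.1698]
tool_rot: [[0.983, 0.181, 0.0], [0.181, -0.983, 0.0], [0.0, -0.0, -1.0]]
ft_force: [-0.4, -0.1, 0.2]
grip_width: 0.0154
```

Request:
arm_command --rows "0.9 0 0 0 0 0 0; 0.9 0 0 0 0 0 0"

```text
time_s: 22.97
position: [0.4402, 0.3702, 0.1697]
tool_rot: [[0.982, 0.19, 0.0], [0.19, -0.982, 0.0], [0.0, -0.0, -1.0]]
ft_force: [-0.3, 0.7, -0.4]
grip_width: 0.0153
```

Request:
arm_command --rows "0.9 11.6 36 0 0 0 0; 0.9 11.6 36 0 0 0 0; 0.9 11.6 36 0 0 0 0; 0.9 11.6 36 0 0 0 0; 0.9 11.6 37 0 0 0 0"

```text
time_s: 23.38
position: [0.5316, 0.2018, 0.1698]
tool_rot: [[0.982, 0.191, 0.0], [0.191, -0.982, 0.0], [0.0, -0.0, -1.0]]
ft_force: [0.1, 0.0, 0.4]
grip_width: 0.0153
```

Request:
arm_command --rows "0.9 0 0 0 0 0 0; 0.9 0 0 0 0 0 0; 0.9 0 0 0 0 0 0; 0.9 0 0 0 0 0 0"

```text
time_s: 23.72
position: [0.5305, 0.2043, 0.1696]
tool_rot: [[0.982, 0.19, -0.0], [0.19, -0.982, 0.0], [-0.0, -0.0, -1.0]]
ft_force: [0.5, 0.0, -0.5]
grip_width: 0.0153
```

```bash
python3 - <<'E'
from h import *
m=eyes.camera_model('wrist')
im,_=grab('wrist','pl.png');o=readout.observe();R=o['tool_rot'];p=o['position'];print(p,o['qvel'].round(2),o['grip_width'],np.degrees(np.arctan2(R[1,0],R[0,0])))
t,mt=grab('top','plt.png')
a=cv2.resize(im[:260,180:480,::-1],(600,520));cv2.imwrite('pics/plc.png',a)
for x in(-.0655,0,.0655): print(proj(m,p+R@np.array([x,0,.011])))
E
```

```text
[0.53050726 0.20439967 0.16963829] [ 0.21  0.04 -0.   -0.11 -0.1   0.22] 0.01493301316717888 10.932543854278338
(np.float64(314.54265967265997), np.float64(350.4839862679056))
(np.float64(314.46085318671726), np.float64(259.03609741053907))
(np.float64(314.35994567025364), np.float64(138.75648932195867))
```

View pics/plc.png

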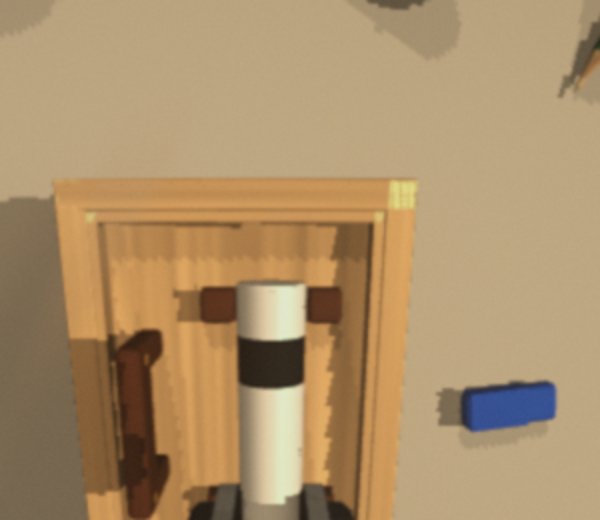

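The marker end at column 316 is centred over the far rest, which spans columns 280–350 with its centre at 315.5. Lowering.

Request:
arm_command --rows "0.9 1 0 30 0 0 0; 0.9 0 0 30 0 0 0; 0.9 0 0 15 0 0 0; 0.9 0 0 7 0 0 0; 0.9 0 0 0 0 0 0"

```text
time_s: 24.23
position: [0.5313, 0.204, 0.0864]
tool_rot: [[0.982, 0.188, -0.003], [0.188, -0.982, -0.0], [-0.003, -0.0, -1.0]]
ft_force: [-0.5, -0.5, -0.8]
grip_width: 0.015
```

Request:
arm_command --rows "0.9 0 0 4 0 0 0; 0.9 0 0 2 0 0 0; 0.9 0 0 1 0 0 0; 0.9 0 0 0 0 0 0; 0.9 0 0 0 0 0 0"

```text
time_s: 24.65
position: [0.5323, 0.2035, 0.0811]
tool_rot: [[0.982, 0.187, 0.001], [0.187, -0.982, 0.0], [0.001, 0.0, -1.0]]
ft_force: [0.1, -0.2, 0.1]
grip_width: 0.0152
```

Request:
arm_command --rows "0.9 0 0 0.5 0 0 0; 0.9 0 0 0 0 0 0; 0.9 0 0 0 0 0 0; 0.75 0 0 0 0 0 0; 0.6 0 0 0 0 0 0"

```text
time_s: 25.07
position: [0.532, 0.2035, 0.08]
tool_rot: [[0.982, 0.187, -0.0], [0.187, -0.982, -0.0], [-0.0, -0.0, -1.0]]
ft_force: [0.5, 0.0, -0.4]
grip_width: 0.0324
```

Request:
arm_command --rows "0.55 0 0 0 0 0 0; 0.55 0 0 0 0 0 0; 0.55 0 0 -15 0 0 0; 0.55 0 0 -30 0 0 0; 0.55 0 0 -40 0 0 0"

```text
time_s: 25.48
position: [0.5309, 0.2032, 0.1637]
tool_rot: [[0.982, 0.187, -0.006], [0.187, -0.982, -0.001], [-0.006, -0.0, -1.0]]
ft_force: [0.4, -0.3, 0.4]
grip_width: 0.0384
```

Request:
arm_command --rows "0.55 0 0 -40 0 0 0; 0.55 -40 0 0 0 0 0; 0.55 -30 0 0 0 0 0; 0.55 0 0 0 0 0 0; 0.55 0 0 0 0 0 0"

```text
time_s: 25.9
position: [0.4624, 0.1903, 0.2056]
tool_rot: [[0.982, 0.187, 0.0], [0.187, -0.982, 0.0], [0.0, 0.0, -1.0]]
ft_force: [0.7, 0.3, 0.5]
grip_width: 0.0386
```

```bash
python3 - <<'E'
from h import *
m=eyes.camera_model('wrist')
im,_=grab('wrist','fin.png');o=readout.observe();p=o['position'];print(p,o['qvel'].round(2),o['ft_force'],o['time_s'])
g=cv2.cvtColor(im,cv2.COLOR_RGB2HSV)
def c2w(u,v,z):return onz(m,(u,v),z)[:2].round(4)
# expected pixel places
cx=np.array([.529,.217]);t=np.radians(10.8);X=np.array([np.cos(t),np.sin(t)]);Y=np.array([-X[1],X[0]])
f=lambda x,y,z:np.round(proj(m,[*(cx+x*X+y*Y),z]),1)
print('flange corners exp',[f(a*.095,b*.07,.069) for a,b in((1,1),(1,-1),(-1,-1),(-1,1))]);print('marker exp',f(.0655,-.014,.069),f(-.0655,-.014,.069))
w=((g[...,2]>150)&(g[...,1]<60)).astype(np.uint8);n,l,s,c=cv2.connectedComponentsWithStats(w)
for i in range(1,n):
  if s[i,4]>100:
    pts=np.argwhere(l==i)[:,::-1].astype(np.float32);print('white',s[i],cv2.minAreaRect(pts))
gray=cv2.cvtColor(im,cv2.COLOR_RGB2GRAY)
for u,v in [f(0.02,-.014,.078)]: pass
for z in(.064,.069):print(z)
# flange edges: strongest gradients along scan lines through tray centre
for x in(-.06,0,.06):
  A=f(x,.09,.069);B=f(x,-.09,.069);q=np.linspace(0,1,361);v=cv2.remap(im.astype(np.float32),(A[0]+(B[0]-A[0])*q)[None].astype(np.float32),(A[1]+(B[1]-A[1])*q)[None].astype(np.float32),1)[0]
  # wood vs table: blue/red ratio
  r=v[:,2]/(v[:,0]+1);k=np.where(r<.6)[0];print(x,'wood from',.09-.18*q[k[0]],'to',.09-.18*q[k[-1]])
E
```

```text
[0.46345938 0.1904242  0.20537741] [-0.13  1.6  -1.73  0.01  0.06 -0.03] [ 0.44531597  0.64755174 -0.19068171] 25.95
flange corners exp [array([213.5,   4.2]), array([382.8,   3.5]), array([370.3, 219.1]), array([232.3, 219.2])]
marker exp [315.   42.2] [315. 191.]
white [314  41  10  17 142] ((318.5, 49.0), (16.0, 9.0), 90.0)
white [315  72   9  71 591] ((319.0, 107.0), (70.0, 8.0), 90.0)
0.064
0.069
-0.06 wood from 0.072 to -0.0695
0 wood from 0.072 to -0.0695
0.06 wood from 0.072 to -0.069
```

```bash
python3 - <<'E'
from h import *
t,m=grab('top','end.png');a=cv2.imread('pics/top0.png')[:,:,::-1]
for n,(u,v),k in[('ink',(446,151),22),('wood',(316,141),14),('pen',(450,208),26),('blue1',(289,177),14),('bigmarker',(224,270),32),('blue2',(314,233),12)]:
    A=a[v-k:v+k,u-k:u+k];B=t[v-k:v+k,u-k:u+k]
    print(n,np.abs(A.astype(int)-B).mean().round(1))
h=cv2.cvtColor(t,cv2.COLOR_RGB2HSV)[140:225,200:280];w=np.argwhere((h[...,2]>165)&(h[...,1]<50))[:,::-1]+[200,140]
print(len(w),w.min(0),w.max(0));print(cv2.minAreaRect(w.astype(np.float32)))
print([np.round(proj(m,(.529+x*.982+.014*.187,.217+x*.187-.014*.982,.069)),1) for x in(.0655,-.0655)])
print(env.close_job())
E
```

```text
ink 9.9
wood 9.4
pen 11.2
blue1 10.7
bigmarker 29.7
blue2 10.1Traceback (most recent call last):
  File "<stdin>", line 7, in <module>
    return umr_minimum(a, axis, None, out, keepdims, initial, where)
ValueError: zero-size array to reduction operation minimum which has no identity
```

```bash
python3 -c "
from h import *
print(env.close_job())"
```

```text
the job is handed in; nothing more can be done
None
```

I packed the kit in the order asked and handed the job in at about 26 s of the 109 s allowed. No verdict is reported.

- **Loupe:** set down in the round well, lowered until the wrist read about 15 N and then released. A later wrist picture showed it standing upright in the well.
- **Eraser:** laid flat in the cross-shaped pocket. The same picture showed it inside the recess.
- **Tray:** carried empty and lowered until it touched lightly at the height where its flange should rest on the rim. In the last wrist view the flange measured about 141 mm across, evenly along its length, which matches it lying down.
- **Marker:** the smaller one, laid in the two rests. It reached seated height with no sideways force. In the last wrist view it lay straight along the tray, with its ends where expected. Its bright side sat about 4 pixels off the expected line.

**Checks that failed or disagreed:**
- The last top-camera check of the marker found no white pixels there, most likely because the arm was in the way.
- Comparing the first and last top pictures, the areas round the ink bottle, printing block, ball pen and blue erasers had changed only slightly. The area round the larger marker changed more, which I put down to the arm or its shadow. I never went near it, but I did not confirm this with another picture.
- The box position measured by the top and wrist cameras differed by up to 4 mm. I used the wrist values.

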